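Stack the spare bin over the marbles

TASK

Stack the long empty bin on top of the equally long bin that holds the finished glass marbles, turned half round from the way that bin faces (label tabs at opposite ends), so that it sits level on the inner ledges instead of nesting down onto the glass. Leave the bin with the marbles and the short bin standing where they are, and let go.

Things in the scene. Friction and masses are not known exactly. Their poses are not given: they have to be found in the camera images.
- spare_bin_mid (a point): Centre of the long empty bin (loose, 0.1 to 0.2 kg), 35 mm above its underside. Grey plastic, open on top, 70 mm high; rim 178 x 68 mm outside, foot 150 x 42 mm, sloping walls. Grip from above across the 68 mm width (y) at mid-length: the rim's top 14 mm is upright. x points from label-tab end to plain end, z up. At the start x is within 0.6 rad of the marble bin's x.
- spare_bin_label (a point): Top of the long empty bin's label tab, a flat tab 14 mm long and 44 mm wide with a pale paper card, which sticks out at rim height from the bin's -x end: 96 mm from the bin's centre in -x, 35 mm above it. Axes as the bin's.
- marble_bin_mid (a point): Centre (35 mm above the bench) of the loose bin with three glass marbles; shape, size, axes and tab as the long empty bin; x within 0.3 rad of world x. Four inner ledges, 10 mm below the rim, at x = -54 and +22 mm. A bin put in the same way round drops past them; turned half round and centred it rests on them, its centre 60 mm above this point, with 9 mm play in y and 10 mm in x.
- short_bin_mid (a point): Centre of the short empty bin, a bystander, 35 mm above its underside: same make, width and height as the others but only 128 mm long over the rim. Not to be moved.
Not all that is in view belongs to the job. What is shaped like the part that bears marble_bin_mid but green is not meant.

How it is judged:
By the outcome, as a careful person would: the job done as asked, in the order asked, and still so for the second after the job is handed in, with the robot touching nothing.
It also fails if it takes over 40 s, if anything falls off the work surface, if the arm or the gripper's body presses on something with over 40 N, if the wrist force passes 120 N, or if a joint passes its speed limit or range.

ROBOT

A 6-joint arm with a two-finger parallel gripper is mounted at the origin on the work surface. World frame = base frame: x ahead of the robot, y to its left, z up, the work surface at z = 0. Lengths are in m, angles in rad, forces in N, time in s.
With the tool pointing down it reaches from about 0.25 to 0.775 m from the base axis. Payload 4 kg.
Tool frame: the origin (TCP) lies at the very end of the fingers, on their centre line; the grasp point (between the pads) lies 19 mm behind it; z points along the fingers, y is the line along which they close (so a half turn about z gives the same grasp; the last joint's range is limited). The gripper opens to 94 mm and grips with 3 to 60 N. Pads are 16 mm wide; open, the fingers measure 119 mm over their backs; the gripper's body (75 mm by 177 mm) begins 78 mm behind the grasp point.
Start: joints at [-0.103, 0.087, 1.371, -0, 1.684, -0.103], TCP at [0.55, -0, 0.206] pointing down, gripper open.
Joint ranges: [-3.1, 3.1], [-0.76, 2.03], [0.27, 2.55], [-1.08, 4.22], [0.17, 2.65], [-2.57, 2.57]. Speed limits (rad/s): [2.79, 2.79, 3.14, 3.14, 3.14, 3.14].

INTERFACE

Orientations are given as [roll, pitch, yaw] about the fixed x, y, z axes, in that order (R = Rz(yaw) Ry(pitch) Rx(roll)).
In Python, from bench import robot, vision gives the robot as it stands.
- The arm moves only by the shell command python3 -m crank 'ROWS'. ROWS is JSON, a list of rows, each a list of 3 entries, a list of its own where there are three numbers: the closure, from 0 (fully open) to 1 (shut), then the shift along the tool's x, y, z in m, then the turn, a rotation vector about the tool's x, y, z in degrees. A call has 1 to 8 rows; each row shifts and turns the commanded pose from where the row before left it, along the tool's axes as they then stand; what a row does not reach is not made up. A row lasts 1/10 s, in which the tool goes at most 50 mm and 8.59 degrees, less where a joint would pass 70% of its speed; a pose out of reach is approached as far as the arm can. A call with a gripper value outside its range is refused whole. The fingers move at their own pace and stop on an object; the grip force is fixed at half the most. Time passes only in rows, so rows that do not move let the fingers close. It gives the time, the measured TCP pose, the force, the opening and the grip force at its end, in the units of the state.
- robot.get_obs(): the state, without advancing time (a new reading comes with each control period).
- vision.snapshot(name): name is "scene" or "side" or "wrist"; returns a dict with "color" (400x640x3 uint8, red, green, blue), "z_map" (400x640 float32, m along the optical axis (not along the pixel's ray), 0 where there is no reading), "fx", "fy", "cx", "cy" (pixels), "dist" ([k1, k2, p1, p2, k3] as OpenCV has them; the pictures are not rectified), "R" (3x3) and "t" (3): a world point X has camera coordinates R X + t. Camera axes: x right, y down, z forward; pixel columns grow to the right and rows downward; lengths in m; the calibration is good to about 2 mm. A picture is of the moment at which its call begins.
- robot.close_job(): hands the job in; it is judged then, once.
The state is a dict: "time": time; "joint_positions": joint angles; "qvel": joint speeds; "joint_torque": joint torques, N m; "tool_pos": TCP position; "ee_rot": TCP orientation; "wrist_force": force on the tool from outside, world axes, zero at the start; "wrist_torque": the same for the moment, N m; "width": finger opening in m; "finger_force": force on a finger pad.
Only numpy, scipy, OpenCV 4.12 (cv2) and the standard library are available. Lean on these libraries where they do the work, as an engineer would, in place of code of your own. Each camera call takes 0.05 s, during which the arm holds its last target. There are 200 camera calls.

## Working session

There is one attempt and no reset: what is moved stays moved. The work goes in short steps, Python scripts to look and compute and a shell command to move; the robot and the scene stay as the last step left them, time stands still between calls to the robot, and variables do not carry over. Pictures are saved under pics/ and viewed, at most 10 in all, crops included, and the job is handed in when it is done.

```bash
mkdir -p pics; cat > h.py <<'E'
import numpy as np, cv2
from bench import robot, vision
def snap(n,f=None):
    s=vision.snapshot(n)
    if f: cv2.imwrite('pics/'+f,s['color'][:,:,::-1])
    np.savez('/tmp/'+n+'.npz',**{k:np.array(v) for k,v in s.items()})
    return s
def load(n): return dict(np.load('/tmp/'+n+'.npz'))
def cloud(s):
    K=np.array([[s['fx'],0,s['cx']],[0,s['fy'],s['cy']],[0,0,1.]])
    v,u=np.mgrid[0:400,0:640]
    p=cv2.undistortPoints(np.stack([u,v],-1).reshape(-1,1,2).astype(np.float64),K,np.array(s['dist'],float)).reshape(400,640,2)
    z=np.array(s['z_map'],float)
    c=np.dstack([p*z[...,None],z])
    X=(c-np.array(s['t']))@np.array(s['R'])
    X[z==0]=np.nan
    return X
E
python3 - <<'E'
from h import *
for n in('scene','side','wrist'):
    s=snap(n); s['color']
    cv2.imwrite(f'pics/{n}0.png',s['color'][:,:,::-1])
    R=np.array(s['R']);print(n,-R.T@np.array(s['t']),R[2])
print(robot.get_obs())
E
```

```text
scene [ 0.79877652 -0.40534976  0.79114775] [-0.43793336  0.43505679 -0.78672738]
side [ 0.25624693 -0.69894835  0.94157654] [ 0.14503479  0.60917818 -0.77965817]
wrist [0.54998018 0.07343166 0.38341242] [-0.00170963 -0.25508439 -0.96691728]
{'time': 0.15, 'joint_positions': array([-1.03088605e-01,  8.78088388e-02,  1.37189810e+00,  1.49899494e-05,
        1.68362493e+00, -1.03108075e-01]), 'qvel': array([ 1.17013090e-04, -1.43663316e-03, -5.45484732e-03, -8.07398074e-04,
       -8.57973186e-05,  1.62281514e-04]), 'joint_torque': array([ 1.24418581e-03, -3.40636396e+01, -3.02795255e+01,  7.18983379e-02,
        3.04441026e-02, -1.11468453e-04]), 'tool_pos': array([5.49571498e-01, 5.12292418e-05, 2.04564730e-01]), 'ee_rot': array([-3.13986421e+00, -1.93827868e-04,  1.57081730e+00]), 'wrist_force': array([ 0.13763155, -0.41147653,  0.75006427]), 'wrist_torque': array([-0.05924357, -0.00341498, -0.01646336]), 'finger_force': 0.0, 'width': 0.09395703933202754}
```

View pics/scene0.png

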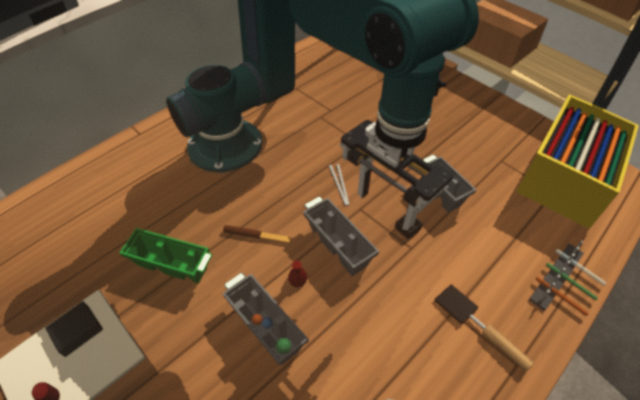

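View pics/side0.png

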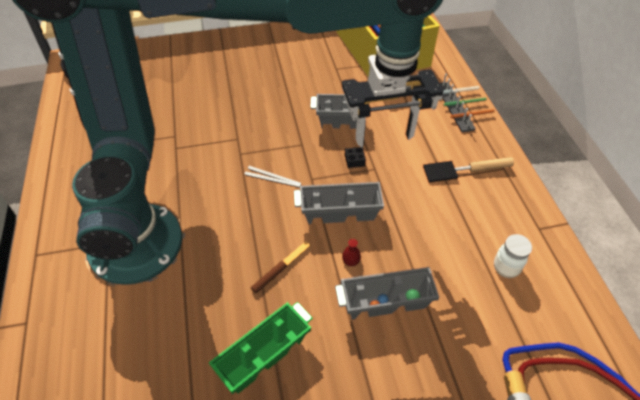

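The side view shows the marble bin at (388,290), a grey empty bin at (340,203), another grey bin partly hidden at (335,108), and a green decoy. All the tabs are at the left ends. Next I'll measure the rims from depth.

```bash
cat >> h.py <<'E'
def rims(s,zlo,zhi,amin=40):
    X=cloud(s); m=((X[...,2]>zlo)&(X[...,2]<zhi)).astype(np.uint8)
    m=cv2.morphologyEx(m,cv2.MORPH_CLOSE,np.ones((3,3)))
    n,l,st,c=cv2.connectedComponentsWithStats(m)
    for i in range(1,n):
        if st[i,4]<amin: continue
        P=X[(l==i)]; P=P[(P[:,2]>zlo)&(P[:,2]<zhi)]
        r=cv2.minAreaRect((P[:,:2]*1000).astype(np.float32))
        print('px',c[i].round(),'n',st[i,4],'rect c',np.round(r[0],1),'size',np.round(r[1],1),'ang',round(r[2],1),'z',np.median(P[:,2]).round(4))
E
python3 - <<'E'
from h import *
for n in('scene','side','wrist'):
    print(n); rims(load(n),.060,.08)
E
```

```text
scene
px [97. 44.] n 1211 rect c [-698.4    2.5] size [828.9  23.1] ang 90.0 z 0.0702
px [621.  60.] n 56 rect c [ 653.6 1238.1] size [39.3 19.8] ang 26.9 z 0.0699
px [222. 138.] n 278 rect c [ 32.2 -16.7] size [123.1  60.8] ang 64.2 z 0.0685
px [451. 178.] n 506 rect c [529.2 282.4] size [ 71.  142.3] ang 74.8 z 0.0686
px [564. 192.] n 578 rect c [762.8 450.3] size [201.7  12.4] ang 8.9 z 0.0703
px [338. 229.] n 1089 rect c [455.3 -16.6] size [ 70.8 194.4] ang 82.2 z 0.0689
px [169. 253.] n 1148 rect c [ 246.1 -316.5] size [194.9  69.8] ang 28.8 z 0.0689
px [296. 264.] n 68 rect c [ 456.5 -138.4] size [18.8 18.5] ang 4.9 z 0.0648
px [261. 312.] n 1276 rect c [ 491.  -257.7] size [ 69.6 194.3] ang 86.3 z 0.0694
px [ 39. 391.] n 223 rect c [ 331.1 -650. ] size [31.3 29.8] ang 4.5 z 0.0621
side
px [359.  42.] n 138 rect c [652.  533.1] size [  6.8 158.4] ang 9.0 z 0.0705
px [427.  48.] n 99 rect c [839.8 461.7] size [52.8 10.8] ang 11.3 z 0.0704
px [328. 104.] n 392 rect c [509. 285.] size [79.4 98.9] ang 78.2 z 0.0676
px [336. 197.] n 1022 rect c [455.5 -18.7] size [ 74.2 192.8] ang 81.9 z 0.0675
px [147. 236.] n 169 rect c [ 48.6 -27.6] size [82.8 18.7] ang 61.0 z 0.0667
px [352. 243.] n 64 rect c [ 456.2 -140.1] size [18.3 18.7] ang 88.0 z 0.0635
px [512. 255.] n 183 rect c [ 768.3 -239.6] size [29.5 55.5] ang 45.3 z 0.0692
px [384. 290.] n 1370 rect c [ 491.5 -259.3] size [ 71.2 192.7] ang 86.9 z 0.0682
px [266. 341.] n 1505 rect c [ 246.4 -316.8] size [193.9  70.9] ang 29.2 z 0.0686
px [514. 383.] n 405 rect c [ 657. -490.] size [59.5 31.7] ang 64.3 z 0.0686
wrist
px [208. 209.] n 4494 rect c [454.5 -17.2] size [ 69.3 192.4] ang 82.1 z 0.0693
px [233. 318.] n 127 rect c [ 455.8 -134.3] size [18.3  9.8] ang 3.5 z 0.0635
px [270. 391.] n 1798 rect c [ 491.9 -233.9] size [ 24.2 192.5] ang 88.0 z 0.0672
```

View pics/wrist0.png

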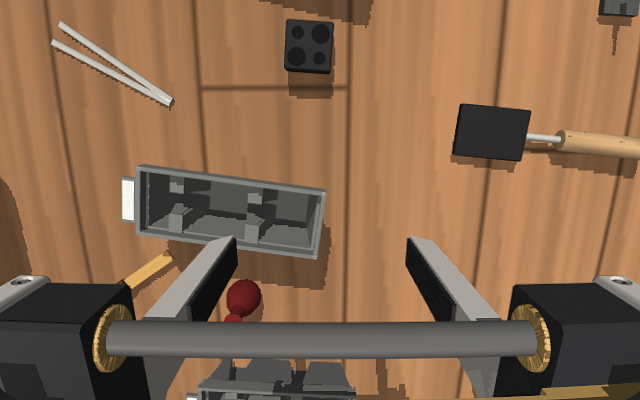

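The wrist view shows the long bin at (230,210) with its tab at the left (127,200). The depth rim length of 192 mm including the tab confirms it is the long one. That puts spare_bin_mid at about (0.462, -0.018) with yaw -7.9°, and marble_bin_mid at about (0.498, -0.259) with yaw -3.4°. I'll turn the tool -82° about its z for the grasp, and +175.5° after the lift.

```bash
python3 -m crank '[[0,[-0.009,-0.044,0],[0,0,0]],[0,[-0.009,-0.044,0],[0,0,0]],[0,[0,0,0],[0,0,-8.2]],[0,[0,0,0],[0,0,-8.2]],[0,[0,0,0],[0,0,-8.2]],[0,[0,0,0],[0,0,-8.2]],[0,[0,0,0],[0,0,-8.2]],[0,[0,0,0],[0,0,-8.2]]]'
python3 -m crank '[[0,[0,0,0],[0,0,-8.2]],[0,[0,0,0],[0,0,-8.2]],[0,[0,0,0],[0,0,-8.2]],[0,[0,0,0],[0,0,-8.2]],[0,[0,0,0],[0,0,0]],[0,[0,0,0],[0,0,0]]]'
python3 - <<'E'
from h import *
for n in('scene','side','wrist'):
    s=snap(n,n+'1.png'); print(n); rims(s,.060,.08,300)
o=robot.get_obs(); print(o['time'],o['tool_pos'],o['ee_rot'],o['joint_positions'])
E
```

```text
time: 0.95
tool_pos: [0.4617, -0.018, 0.2051]
ee_rot: [-3.141, -0.001, 2.435]
wrist_force: [0.6, -0.5, 0.3]
width: 0.0938
finger_force: 0.0
time: 1.55
tool_pos: [0.4619, -0.018, 0.2053]
ee_rot: [3.142, -0.0, 2.999]
wrist_force: [0.1, 0.3, -0.3]
width: 0.094
finger_force: 0.0
scene
px [95. 44.] n 1239 rect c [-698.3    2.9] size [ 19.7 829.7] ang 0.2 z 0.0699
px [445. 177.] n 745 rect c [528.1 280.9] size [ 71.5 143.2] ang 76.3 z 0.0685
px [564. 192.] n 580 rect c [762.9 451.1] size [202.2   9.8] ang 9.1 z 0.0696
px [339. 230.] n 1062 rect c [455.2 -16.3] size [ 70.9 193.2] ang 82.1 z 0.0687
px [169. 253.] n 1149 rect c [ 245.9 -316.3] size [194.7  69.6] ang 29.2 z 0.0689
px [261. 312.] n 1279 rect c [ 491.4 -257.9] size [ 69.2 192.9] ang 86.4 z 0.0695
side
px [404.  53.] n 383 rect c [767.2 450.9] size [201.   13.6] ang 8.5 z 0.0698
px [336. 197.] n 1030 rect c [455.2 -19.3] size [ 74.9 192.4] ang 82.0 z 0.0676
px [384. 290.] n 1369 rect c [ 491.  -258.9] size [ 71.7 192.1] ang 86.6 z 0.0684
px [266. 341.] n 1511 rect c [ 246.2 -316.9] size [193.6  71.5] ang 28.4 z 0.0686
px [514. 384.] n 405 rect c [ 656.7 -489.8] size [58.7 31.5] ang 65.2 z 0.0691
wrist
px [21. 63.] n 1988 rect c [ 297.1 -268.4] size [50.  93.7] ang 72.4 z 0.0694
px [321. 166.] n 4541 rect c [454.5 -16.8] size [ 68.3 192.7] ang 82.0 z 0.0696
px [602. 209.] n 2081 rect c [522.5 261. ] size [ 41.9 141.5] ang 82.4 z 0.068
px [ 84. 220.] n 3982 rect c [ 482.  -257.9] size [ 71.5 174.2] ang 86.9 z 0.0687
px [196. 205.] n 317 rect c [ 455.5 -138.8] size [19.3 18.9] ang 1.1 z 0.0635
px [634. 255.] n 468 rect c [570.7 298.1] size [60.9 18.6] ang 8.8 z 0.0636
1.7 [ 0.46196376 -0.01801046  0.20541821] [-3.14158234e+00 -6.46526573e-05  3.00039457e+00] [-1.61693441e-01 -1.09752810e-01  1.56586561e+00 -1.17113025e-05
  1.68554428e+00 -1.59129303e+00]
```

The estimates agree across the cameras. I'll descend and grip.

```bash
python3 -m crank '[[0,[0,0,0.04],[0,0,0]],[0,[0,0,0.04],[0,0,0]],[0,[0,0,0.03],[0,0,0]],[0,[0,0,0.025],[0,0,0]],[0,[0,0,0.015],[0,0,0]],[0,[0,0,0.012],[0,0,0]],[0,[0,0,0],[0,0,0]],[0,[0,0,0],[0,0,0]]]'
python3 -m crank '[[1,[0,0,0],[0,0,0]],[1,[0,0,0],[0,0,0]],[1,[0,0,0],[0,0,0]],[1,[0,0,0],[0,0,0]],[1,[0,0,0],[0,0,0]],[1,[0,0,0],[0,0,0]]]'
```

```text
time: 2.5
tool_pos: [0.4625, -0.0181, 0.044]
ee_rot: [-3.142, 0.001, 3.002]
wrist_force: [-0.1, 1.0, -0.7]
width: 0.0936
finger_force: 0.0
time: 3.1
tool_pos: [0.4625, -0.018, 0.0441]
ee_rot: [3.141, 0.001, 3.002]
wrist_force: [0.6, 0.6, 2.3]
width: 0.0675
finger_force: 30.0
```

Gripped at 67.5 mm. Now lift 150 mm, then turn.

```bash
python3 -m crank '[[1,[0,0,-0.01],[0,0,0]],[1,[0,0,-0.02],[0,0,0]],[1,[0,0,-0.03],[0,0,0]],[1,[0,0,-0.03],[0,0,0]],[1,[0,0,-0.03],[0,0,0]],[1,[0,0,-0.02],[0,0,0]],[1,[0,0,-0.01],[0,0,0]],[1,[0,0,0],[0,0,0]]]'
python3 -m crank '[[1,[0,0,0],[0,0,5]],[1,[0,0,0],[0,0,8]],[1,[0,0,0],[0,0,8]],[1,[0,0,0],[0,0,8]],[1,[0,0,0],[0,0,8]],[1,[0,0,0],[0,0,8]],[1,[0,0,0],[0,0,8]],[1,[0,0,0],[0,0,8]]]'
python3 -m crank '[[1,[0,0,0],[0,0,8]],[1,[0,0,0],[0,0,8]],[1,[0,0,0],[0,0,8]],[1,[0,0,0],[0,0,8]],[1,[0,0,0],[0,0,8]],[1,[0,0,0],[0,0,8]],[1,[0,0,0],[0,0,8]],[1,[0,0,0],[0,0,8]]]'
python3 -m crank '[[1,[0,0,0],[0,0,8]],[1,[0,0,0],[0,0,8]],[1,[0,0,0],[0,0,8]],[1,[0,0,0],[0,0,8]],[1,[0,0,0],[0,0,8]],[1,[0,0,0],[0,0,8]],[1,[0,0,0],[0,0,2.5]],[1,[0,0,0],[0,0,0]]]'
python3 - <<'E'
from h import *
for n in('scene','side'):
    s=snap(n,n+'2.png'); print(n); rims(s,.060,.08,300); rims(s,.205,.230,100)
o=robot.get_obs(); print(o['time'],o['tool_pos'],o['ee_rot'],o['joint_positions'],o['width'])
E
```

```text
time: 3.9
tool_pos: [0.4626, -0.0182, 0.1948]
ee_rot: [-3.141, 0.003, 3.002]
wrist_force: [-0.1, -0.2, -1.6]
width: 0.0674
finger_force: 30.0
time: 4.7
tool_pos: [0.4609, -0.0178, 0.1912]
ee_rot: [-3.138, -0.002, 1.932]
wrist_force: [-0.2, 0.7, -2.1]
width: 0.0674
finger_force: 30.0
time: 5.5
tool_pos: [0.4608, -0.0178, 0.1912]
ee_rot: [-3.138, 0.002, 0.815]
wrist_force: [0.2, -0.2, -2.3]
width: 0.0675
finger_force: 30.0
time: 6.3
tool_pos: [0.461, -0.0179, 0.1914]
ee_rot: [-3.141, 0.004, -0.061]
wrist_force: [0.3, 0.0, -2.1]
width: 0.0679
finger_force: 30.0
scene
px [97. 44.] n 1255 rect c [-698.5    5.1] size [834.   17.6] ang 90.0 z 0.0699
px [445. 177.] n 772 rect c [528.7 281.8] size [ 71.5 143.2] ang 76.4 z 0.0683
px [564. 192.] n 577 rect c [762.9 451.5] size [202.4  10.4] ang 7.9 z 0.07
px [169. 253.] n 1167 rect c [ 245.9 -316.3] size [194.7  70.1] ang 29.3 z 0.0688
px [261. 312.] n 1261 rect c [ 490.9 -257.8] size [ 69.2 193.8] ang 86.4 z 0.0694
px [35. 15.] n 607 rect c [-767.  -181.6] size [275.7  23. ] ang 89.7 z 0.2169
px [621.   6.] n 228 rect c [ 569.9 1333.1] size [1
[... 181 characters left out ...]
0.2157
side
px [403.  53.] n 387 rect c [763.6 450.9] size [200.8  14.7] ang 9.4 z 0.0706
px [384. 290.] n 1355 rect c [ 491.4 -258.5] size [ 72.6 192. ] ang 86.7 z 0.0682
px [265. 341.] n 1522 rect c [ 246.2 -316.6] size [193.9  71.1] ang 29.3 z 0.0687
px [514. 383.] n 411 rect c [ 656.6 -489.2] size [58.6 32.7] ang 67.4 z 0.0685
px [108. 172.] n 4308 rect c [ 6.2 46.5] size [312.4 125.9] ang 81.5 z 0.2211
px [348. 153.] n 1282 rect c [470.6 -26.5] size [ 84.6 193.4] ang 86.3 z 0.214
6.4 [ 0.46127514 -0.01789386  0.19201447] [-3.14129628e+00  2.72764692e-03 -6.00811800e-02] [-1.61707028e-01 -1.06239711e-01  1.58910638e+00  1.82019779e-05
  1.66146962e+00  1.46917251e+00] 0.06788500789960497
```

View pics/side2.png

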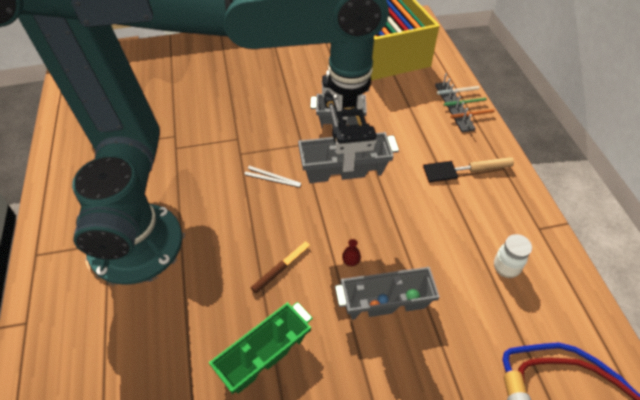

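The side view shows the bin turned half round, with its tab at the right (392,143), and the marble bin unchanged at (388,290). Next I'll carry it over.

```bash
python3 -m crank '[[1,[0.0043,0.02,0],[0,0,0]],[1,[0.0076,0.035,0],[0,0,0]],[1,[0.0086,0.04,0],[0,0,0]],[1,[0.0086,0.04,0],[0,0,0]],[1,[0.0086,0.04,0],[0,0,0]],[1,[0.0076,0.035,0],[0,0,0]],[1,[0.0043,0.02,0],[0,0,0]],[1,[0.0018,0.0078,0],[0,0,0]]]'
python3 -m crank '[[1,[0,0,0.02],[0,0,0]],[1,[0,0,0.015],[0,0,0]],[1,[0,0,0],[0,0,0]],[1,[0,0,0],[0,0,0]]]'
python3 - <<'E'
from h import *
for n in('scene','side'):
    s=snap(n); c=s['color'][160:400,160:460] if n=='scene' else s['color'][200:340,290:480]
    cv2.imwrite(f'pics/{n}3.png',cv2.resize(c,None,fx=(2 if n=='scene' else 4),fy=(2 if n=='scene' else 4),interpolation=cv2.INTER_CUBIC)[:,:,::-1])
    print(n); rims(s,.060,.08,300); rims(s,.165,.190,100); X=cloud(s); np.save('/tmp/X'+n,X)
o=robot.get_obs(); print(o['time'],o['tool_pos'],o['ee_rot'])
E
```

```text
time: 7.2
tool_pos: [0.4985, -0.2599, 0.1925]
ee_rot: [-3.141, 0.001, -0.063]
wrist_force: [-0.0, 0.0, -2.5]
width: 0.0675
finger_force: 30.0
time: 7.6
tool_pos: [0.4986, -0.2573, 0.1581]
ee_rot: [-3.141, 0.001, -0.06]
wrist_force: [-0.6, -0.3, -2.0]
width: 0.0675
finger_force: 30.0
scene
px [85. 49.] n 1082 rect c [-699.6  -69. ] size [682.6  23.1] ang 89.6 z 0.07
px [445. 177.] n 764 rect c [528.7 281.8] size [ 72.3 142.6] ang 75.6 z 0.0684
px [564. 192.] n 577 rect c [762.4 452.1] size [201.4   9.1] ang 8.3 z 0.07
px [163. 250.] n 963 rect c [ 246.5 -316.5] size [193.9  70.5] ang 28.7 z 0.0683
px [270. 337.] n 460 rect c [ 504.6 -258.5] size [ 69.5 166.9] ang 86.4 z 0.0699
px [57. 24.] n 2210 rect c [-750.6 -113.7] size [489.1 150.8] ang 89.7 z 0.1853
px [605.  15.] n 1029 rect c [ 545.4 1277.1] size [340.  222.6] ang 40.1 z 0.1787
px [287.  98.] n 215 rect c [151.6 124.2] size [82.1 29.8] ang 84.2 z 0.1776
px [277. 309.] n 1552 rect c [ 540.6 -258.7] size [ 91.1 128.1] ang 88.7 z 0.1815
side
px [137. 241.] n 318 rect c [ 27.3 -39.8] size [109.1  35.1] ang 35.4 z 0.0676
px [381. 298.] n 849 rect c [ 491.4 -260.4] size [ 68.5 192.1] ang 86.7 z 0.069
px [266. 341.] n 1484 rect c [ 246.  -316.8] size [193.1  70.9] ang 29.4 z 0.0687
px [514. 384.] n 400 rect c [ 657.5 -489.8] size [59.  32.2] ang 65.1 z 0.0691
px [128. 199.] n 1932 rect c [63.4 -1.1] size [332.6  93.7] ang 37.4 z 0.1785
px [373. 260.] n 1018 rect c [ 456.1 -262.7] size [95.5 92.8] ang 4.1 z 0.1773
px [446. 251.] n 525 rect c [ 584.4 -265.5] size [69.4 40. ] ang 84.2 z 0.1839
7.7 [ 0.49932697 -0.2580582   0.1595194 ] [ 3.14093708e+00 -1.49085433e-03 -6.00029708e-02]
```

View pics/side3.png

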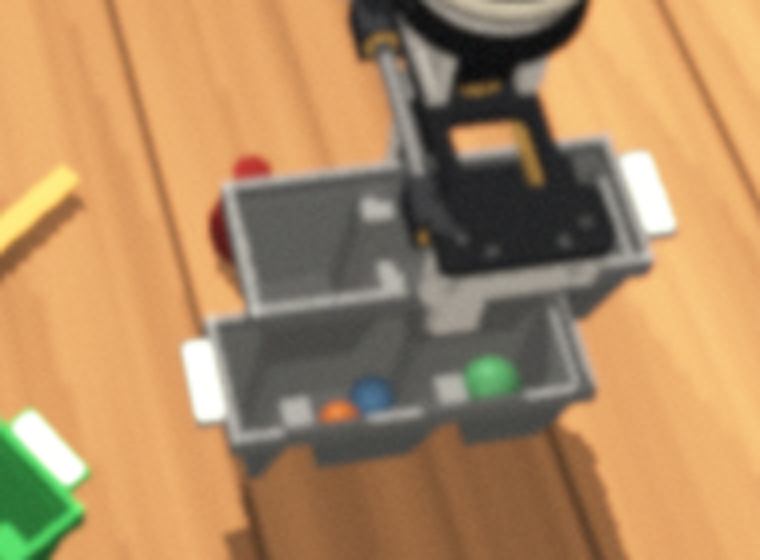

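The side view shows the bin held over the marble bin, tab right, with the marbles visible below at (340,410), (370,390) and (490,375). I'll check rim tilt and extents numerically.

```bash
python3 - <<'E'
from h import *
for n in('scene','side'):
    X=np.load(f'/tmp/X{n}.npy').reshape(-1,3); a=np.radians(-3.4); c=np.array([.4993,-.258])
    d=X[:,:2]-c; u=d@[np.cos(a),np.sin(a)]; v=d@[-np.sin(a),np.cos(a)]; z=X[:,2]
    L=lambda m,f,q:np.round(1000*np.nanpercentile(f[m],q),1) if m.sum()>5 else None
    b=(abs(v)<.045)&(z>.172)&(z<.20)&(abs(u)<.115)
    print(n,'ext u',L(b,u,[0.5,99.5]))
    for lo,hi in((-.1,-.08),(-.08,-.06),(-.06,-.04),(.06,.08),(.08,.1),(.09,.105)):
        m=b&(u>lo)&(u<hi); print(lo,m.sum(),'ztop',L(m,z,[50,80,95]),'v',L(m,v,[1,99]))
    m=(z>.055)&(z<.08)&(abs(v)<.05)&(abs(u)<.115);print('low u',L(m,u,[.5,99.5]),'v',L(m,v,[1,99]))
E
```

```text
scene ext u [-37.3 104.6]
-0.1 1 ztop None v None
-0.08 0 ztop None v None
-0.06 4 ztop None v None
0.06 149 ztop [181.4 184.5 185.4] v [-34.5  34.1]
0.08 354 ztop [184.8 185.9 187. ] v [-34.2  33.9]
0.09 317 ztop [185.1 186.2 187.1] v [-29.2  32.3]
low u [-77.1  88.6] v [-35.  33.]
side ext u [-87.2 104. ]
-0.1 150 ztop [182.8 184.9 186.2] v [-36.   32.2]
-0.08 140 ztop [180.5 184.1 185.2] v [-36.8  33.3]
-0.06 128 ztop [181.8 184.3 185.3] v [-36.6  33. ]
0.06 78 ztop [181.6 184.8 186.8] v [-36.4  32.1]
0.08 338 ztop [184.3 186.3 187.5] v [-35.5  30.3]
0.09 180 ztop [185.8 187.1 188.2] v [-29.2  20.2]
low u [-103.6   86.9] v [-36.7  29.2]
```

It's level, with a relative offset of about +2 mm in x and +0.8 mm in y, which I'll correct on the way down. Seating is expected at TCP z of about 0.1035.

```bash
python3 -m crank '[[1,[-0.002,0.0008,0.01],[0,0,0]],[1,[0,0,0.015],[0,0,0]],[1,[0,0,0.012],[0,0,0]],[1,[0,0,0.008],[0,0,0]],[1,[0,0,0.004],[0,0,0]],[1,[0,0,0],[0,0,0]],[1,[0,0,0],[0,0,0]]]'
python3 -m crank '[[1,[0,0,0.002],[0,0,0]],[1,[0,0,0.001],[0,0,0]],[1,[0,0,0],[0,0,0]]]'
```

```text
time: 8.4
tool_pos: [0.497, -0.2593, 0.1098]
ee_rot: [3.141, -0.001, -0.061]
wrist_force: [0.1, 0.1, -1.7]
width: 0.0673
finger_force: 30.0
time: 8.7
tool_pos: [0.4968, -0.2592, 0.1066]
ee_rot: [3.141, -0.0, -0.061]
wrist_force: [-0.2, 0.9, -2.3]
width: 0.0676
finger_force: 30.0
```

No contact yet. I'll continue down in 1 mm steps.

```bash
python3 -m crank '[[1,[0,0,0.001],[0,0,0]],[1,[0,0,0.001],[0,0,0]],[1,[0,0,0],[0,0,0]]]'
python3 -m crank '[[1,[0,0,0.001],[0,0,0]],[1,[0,0,0],[0,0,0]]]'
```

```text
time: 9.0
tool_pos: [0.4966, -0.2591, 0.1043]
ee_rot: [-3.141, 0.0, -0.061]
wrist_force: [0.4, -0.2, -2.6]
width: 0.0679
finger_force: 30.0
time: 9.2
tool_pos: [0.4969, -0.2592, 0.1041]
ee_rot: [3.141, -0.001, -0.061]
wrist_force: [-1.4, 0.2, 0.9]
width: 0.0673
finger_force: 30.0
```

Contact at z=0.104, as predicted. I'll seat it lightly and check before releasing.

```bash
python3 -m crank '[[1,[0,0,0.001],[0,0,0]],[1,[0,0,0],[0,0,0]]]'
python3 - <<'E'
from h import *
for n in('scene','side'):
    s=snap(n,n+'4.png'); X=cloud(s); X=X.reshape(-1,3); a=np.radians(-3.4); c=np.array([.4982,-.2587])
    d=X[:,:2]-c; u=d@[np.cos(a),np.sin(a)]; v=d@[-np.sin(a),np.cos(a)]; z=X[:,2]
    L=lambda m,f,q:np.round(1000*np.nanpercentile(f[m],q),1) if m.sum()>5 else None
    b=(abs(v)<.045)&(z>.118)&(z<.145)&(abs(u)<.115)
    print(n,'ext u',L(b,u,[0.5,99.5]))
    for lo,hi in((-.1,-.08),(-.08,-.06),(-.06,-.04),(.06,.08),(.08,.1),(.09,.105)):
        m=b&(u>lo)&(u<hi); print(lo,m.sum(),'ztop',L(m,z,[50,80,95]),'v',L(m,v,[1,99]))
    m=(z>.06)&(z<.08)&(abs(v)<.05)&(abs(u)<.115);print('low u',L(m,u,[.5,99.5]),'v',L(m,v,[1,99]))
c=load('side')['color'][200:340,290:480]
cv2.imwrite('pics/side4z.png',cv2.resize(c,None,fx=4,fy=4,interpolation=cv2.INTER_CUBIC)[:,:,::-1])
E
```

```text
time: 9.4
tool_pos: [0.4969, -0.2592, 0.1041]
ee_rot: [3.141, -0.001, -0.061]
wrist_force: [-3.4, 1.4, 3.8]
width: 0.0677
finger_force: 30.0
scene ext u [-31.1 103.8]
-0.1 0 ztop None v None
-0.08 0 ztop None v None
-0.06 0 ztop None v None
0.06 134 ztop [126.4 130.9 132.4] v [-35.4  33.6]
0.08 310 ztop [130.8 131.9 132.9] v [-35.4  32.6]
0.09 242 ztop [131.2 132.2 133.2] v [-23.1  29. ]
low u [-66.9  89.4] v [-33.8  28.7]
side ext u [-88.1 103.3]
-0.1 138 ztop [128.8 130.2 132.1] v [-35.1  31. ]
-0.08 116 ztop [126.9 129.9 131.9] v [-36.2  32.1]
-0.06 120 ztop [126.8 129.9 131.4] v [-36.1  32.2]
0.06 82 ztop [126.3 129.5 132.2] v [-36.9  32.9]
0.08 327 ztop [129.4 131.3 132.8] v [-36.2  31.3]
0.09 159 ztop [130.7 131.9 133. ] v [-24.6  19.9]
low u [-102.4   87.3] v [-35.9  28.3]
```

View pics/side4z.png

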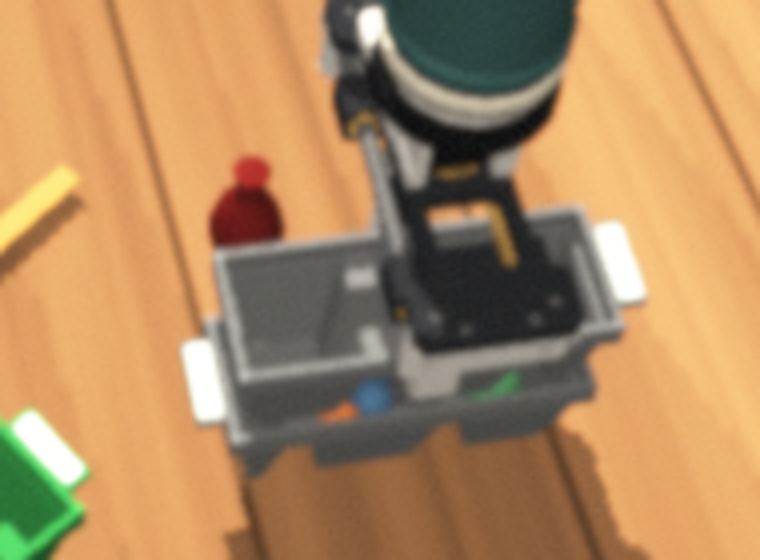

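The side crop shows the bin seated level inside the marble bin, tab right (620,262) and lower tab left (205,382). Rim heights are about 0.130–0.131 at both ends. Now release and retreat.

```bash
python3 -m crank '[[0.2,[0,0,0],[0,0,0]],[0.2,[0,0,0],[0,0,0]],[0,[0,0,0],[0,0,0]],[0,[0,0,0],[0,0,0]],[0,[0,0,0],[0,0,0]],[0,[0,0,-0.01],[0,0,0]],[0,[0,0,-0.02],[0,0,0]],[0,[0,0,-0.03],[0,0,0]]]'
python3 -m crank '[[0,[0,0,-0.04],[0,0,0]],[0,[0,-0.03,-0.04],[0,0,0]],[0,[0,-0.05,0],[0,0,0]],[0,[0,-0.05,0],[0,0,0]],[0,[0,-0.05,0],[0,0,0]],[0,[0,0,0],[0,0,0]],[0,[0,0,0],[0,0,0]]]'
python3 - <<'E'
from h import *
for n in('scene','side'):
    s=snap(n,n+'5.png'); print(n);rims(s,.06,.08,300); rims(s,.122,.138,100); X=cloud(s); X=X.reshape(-1,3); a=np.radians(-3.4); c=np.array([.4982,-.2587])
    d=X[:,:2]-c; u=d@[np.cos(a),np.sin(a)]; v=d@[-np.sin(a),np.cos(a)]; z=X[:,2]
    L=lambda m,f,q:np.round(1000*np.nanpercentile(f[m],q),1) if m.sum()>5 else None
    b=(abs(v)<.045)&(z>.118)&(z<.145)&(abs(u)<.115)
    for lo,hi in((-.1,-.08),(-.08,-.04),(-.04,0),(0,.04),(.04,.08),(.08,.1),(.09,.105)):
        m=b&(u>lo)&(u<hi); print(lo,'ztop',L(m&(v>0),z,[95]),L(m&(v<0),z,[95]))
c=load('side')['color'][200:340,290:480]
cv2.imwrite('pics/side5z.png',cv2.resize(c,None,fx=4,fy=4,interpolation=cv2.INTER_CUBIC)[:,:,::-1])
E
```

```text
time: 10.3
tool_pos: [0.4958, -0.2586, 0.1618]
ee_rot: [-3.14, 0.003, -0.061]
wrist_force: [-0.2, -0.5, -0.2]
width: 0.0939
finger_force: 0.0
time: 11.0
tool_pos: [0.5079, -0.0786, 0.2435]
ee_rot: [3.141, -0.001, -0.058]
wrist_force: [0.2, 0.2, 0.5]
width: 0.0939
finger_force: 0.0
scene
px [96. 44.] n 1242 rect c [-700.9    4.1] size [828.7  23. ] ang 89.9 z 0.07
px [445. 177.] n 743 rect c [528.3 281.3] size [ 71.8 142.5] ang 76.3 z 0.0682
px [565. 193.] n 578 rect c [762.9 451.3] size [202.3   9.6] ang 9.0 z 0.0699
px [169. 253.] n 1153 rect c [ 246.5 -316.2] size [194.4  69.5] ang 29.4 z 0.069
px [261. 311.] n 1000 rect c [ 492.8 -258.9] size [ 43.8 142.7] ang 86.0 z 0.0655
px [264. 334.] n 417 rect c [ 499.3 -258.4] size [ 69.1 177.8] ang 86.5 z 0.0697
px [78. 33.] n 806 rect c [-699.8  -68.1] size [ 19.  619.7] ang 0.2 z 0.1299
px [238. 114.] n 483 rect c [62.3 32.8] size [323.5  35.5] ang 68.6 z 0.1301
px [590. 148.] n 1751 rect c [743.1 596.4] size [199.5 303. ] ang 7.5 z 0.1259
px [269. 312.] n 1152 rect c [ 505.5 -259.6] size [ 69.2 193.9] ang 86.1 z 0.1303
-0.1 ztop [132.] 
[... 276 characters left out ...]
24.8 -248.1] size [21.5 61.8] ang 85.2 z 0.0671
px [380. 300.] n 953 rect c [ 485. -281.] size [ 65.9 197.7] ang 70.3 z 0.0693
px [265. 341.] n 1528 rect c [ 246.5 -316.6] size [193.8  70.6] ang 29.4 z 0.0685
px [514. 383.] n 404 rect c [ 657.  -489.6] size [59.2 32.5] ang 66.0 z 0.0691
px [430.  28.] n 166 rect c [841.5 472.8] size [81.9 43.7] ang 50.8 z 0.1304
px [102. 252.] n 212 rect c [ -26.  -105.5] size [10.8 98.9] ang 79.2 z 0.1307
px [402. 273.] n 1156 rect c [ 506.3 -261.4] size [ 70.5 192.9] ang 86.6 z 0.129
-0.1 ztop [132.] [131.4]
-0.08 ztop [130.8] [131.7]
-0.04 ztop [130.7] [132.]
0 ztop [130.5] [131.8]
0.04 ztop [131.] [131.]
0.08 ztop [133.] [132.4]
0.09 ztop [133.1] [132.6]
```

View pics/side5z.png

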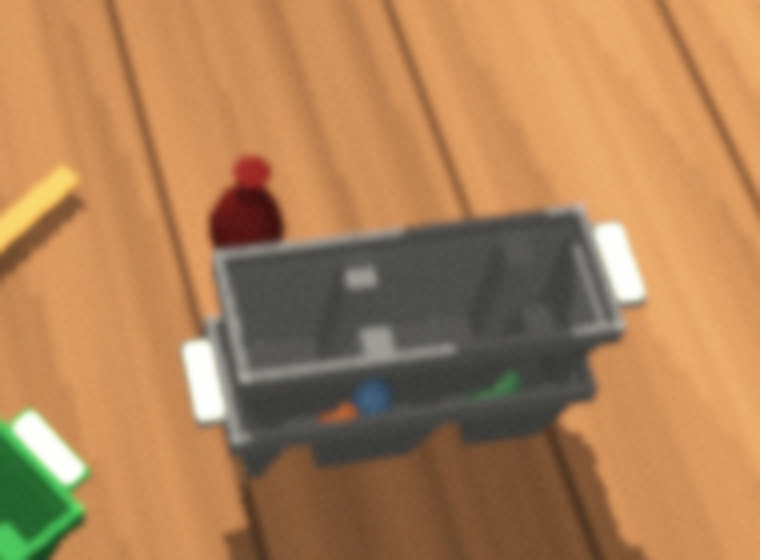

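The crop shows the released bin level on the ledges (rim about 0.130 m), tabs at opposite ends (620,262) and (205,382). The marble bin and short bin haven't moved. Handing in.

```bash
python3 -c "
from bench import robot
print(robot.close_job())"
```

```text
the job is handed in; nothing more can be done
None
```

The long empty bin now sits level on the marble bin's inner ledges, turned half round and released; the marble bin and short bin did not measurably move, and the job was handed in at about 11 s.

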